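# Slide the drip tray under the draining rack

## Robot

A 6-joint arm with a two-finger parallel gripper is mounted at the origin on the work surface. World frame = base frame: x ahead of the robot, y to its left, z up, the work surface at z = 0. Lengths are in mm, angles in rad, forces in N, time in s.
With the tool pointing down it reaches from about 350 to 975 mm from the base axis. Payload 7.1 kg.
Tool frame: the origin (TCP) lies between the finger pads; the fingertips stand 19 mm ahead of it and the grasp point (between the pads) is the TCP; z points along the fingers, y is the line along which they close (so a half turn about z gives the same grasp; the last joint's range is limited). The gripper opens to 88 mm and grips with 3 to 60 N. Pads are 20 mm wide; open, the fingers measure 115 mm over their backs; the gripper's body (75 mm by 178 mm) begins 61 mm behind the grasp point.
Start: joints at [1.124, 0.423, 1.63, -0, 1.089, -0.019], TCP at [259.261, 568.673, 241.675] pointing down, gripper open.
Joint ranges: [-3, 3], [-0.9, 2.11], [0.09, 2.58], [-1.31, 4.45], [0.11, 2.69], [-2.54, 2.54]. Speed limits (rad/s): [2.39, 2.39, 3.01, 3.14, 3.14, 3.14].

## Interface

Orientations are given as a rotation vector (axis times angle).
In Python, from workcell import ctrl gives the robot as it stands.
- The arm moves only by the tool arm_command, never from a script. Its argument "series" is a list of rows, each an object with "linear": the shift along the tool's x, y, z in m, a list of three; "turn": the turn about the tool's z in rad. A call has 1 to 10 rows; each row shifts and turns the commanded pose from where the row before left it, along the tool's axes as they then stand; what a row does not reach is not made up. A row lasts 1/10 s, in which the tool goes at most 50 mm and 8.59 degrees, less where a joint would pass 70% of its speed; a pose out of reach is approached as far as the arm can. A call with a gripper value outside its range is refused whole. "jaw" is the opening, from -1 (shut) to 1 (fully open), set as the call begins (left out, the last holds). The fingers move at their own pace and stop on an object; the grip force is fixed at half the most. Time passes only in rows, so rows that do not move let the fingers close. It gives the time, the measured TCP pose, the force, the opening and the grip force at its end, in the units of the state.
- ctrl.get_obs(): the state, without advancing time (a new reading comes with each control period).
- ctrl.get_image(name): name is "scene" or "top" or "wrist"; returns a dict with "frame" (384x512x3 uint8, blue, green, red), "fx", "fy", "cx", "cy" (pixels), "rvec" (rotation vector, rad) and "tvec" (3), from world to camera coordinates, as OpenCV has them. Camera axes: x right, y down, z forward; pixel columns grow to the right and rows downward; lengths in mm; the calibration is good to about 2 mm. A picture is of the moment at which its call begins. There is no depth.
- ctrl.close_job(): hands the job in; it is judged then, once.
The state is a dict: "t": time; "qpos": joint angles; "qvel": joint speeds; "joint_torque": joint torques, N m; "ee_pos": TCP position; "orientation": TCP orientation; "ft_force": force on the tool from outside, world axes, zero at the start; "moment": the same for the moment, N m; "width": finger opening in mm; "grasp_force": force on a finger pad.
Only numpy, scipy, OpenCV 4.12 (cv2) and the standard library are available. Lean on these libraries where they do the work, as an engineer would, in place of code of your own. Each camera call takes 0.05 s, during which the arm holds its last target. There are 200 camera calls.

## Task

The washed honey jars are draining on the low wire rack and the drip tray still lies beside it. Push the tray along the counter with the fingertips, end first and flat on the counter all the way, in under the rack until it lies square beneath the jars and stands out about equally at both ends. Do not lift or tip the tray, do not shift the rack or the jars on it, and leave the other things where they are.

Things in the scene. Friction and masses are not known exactly. Their poses are not given: they have to be found in the camera images.
- tray: The drip tray: flat open aluminium tray, 130 mm (its x) by 250 mm (its y) by 26 mm high over a 5 mm rolled rim that stands out 2 mm from the upright walls. Same both ways round. Loose, 0.3 to 0.65 kg, slides when pushed. Origin at the centre of its underside, z up. Starts on the counter left or right of the rack, out of line and askew.
- rack: The draining rack: low steel wire stand, 170 mm (its x) by 230 mm (its y), top at 41 mm, 33 mm free below the frame, four corner legs at x +-81, y +-100 mm, 150 mm clear between their feet. The tray goes in endways along the rack's y at the short end facing it; fully in, it stands out 10 mm at each end. Loose, 0.9 kg: shifts if bumped. Origin at counter level under its middle, z up.
- jar0: Empty washed honey jar of clear glass, standing mouth down on the rack, 62 mm in diameter and 84 mm high (top 125 mm above the counter); origin at the centre of its mouth, z up. One of four in two rows of two, centred about 42 mm (rack x) and 40 mm (rack y) from the middle of the rack. Loose, 0.15 kg.
- jar1: Empty washed honey jar of clear glass, standing mouth down on the rack, 62 mm in diameter and 84 mm high (top 125 mm above the counter); origin at the centre of its mouth, z up. One of four in two rows of two, centred about 42 mm (rack x) and 40 mm (rack y) from the middle of the rack. Loose, 0.15 kg.
- jar2: Empty washed honey jar of clear glass, standing mouth down on the rack, 62 mm in diameter and 84 mm high (top 125 mm above the counter); origin at the centre of its mouth, z up. One of four in two rows of two, centred about 42 mm (rack x) and 40 mm (rack y) from the middle of the rack. Loose, 0.15 kg.
- jar3: Empty washed honey jar of clear glass, standing mouth down on the rack, 62 mm in diameter and 84 mm high (top 125 mm above the counter); origin at the centre of its mouth, z up. One of four in two rows of two, centred about 42 mm (rack x) and 40 mm (rack y) from the middle of the rack. Loose, 0.15 kg.
- honey_jar: Bystander: a filled honey jar with label and metal lid, 66 mm diameter, 92 mm high; origin at the centre of its underside. Loose, near the robot, left or right.
- candle: Bystander: a short beeswax candle, 54 mm diameter, 40 mm high; origin at the centre of its underside. Loose, behind the work, left or right.
- jar_lid: Bystander: a metal jar lid lying flat, 62 mm diameter, 12 mm high, on the robot's side of the work; origin at the centre of its underside. Loose.
- brush: Bystander: a flat brush 150 mm long, 42 mm wide, 20 mm high, lying behind the work with its bristles towards the robot; origin under its middle, its x from handle to bristles. Loose.
- tub: Bystander: a lidded plastic tub 60 by 100 by 40 mm, behind the work, left or right; origin at the centre of its underside. Loose.
- small_jar: Bystander: a small filled honey jar, 54 mm diameter, 70 mm high, near the robot, left or right; origin at the centre of its underside. Loose.
Mind the look-alikes: they are no part of the job. What is shaped like the jar3 but blue is not meant.

How it is judged:
By the outcome, as a careful person would: the job done as asked, in the order asked, and still so for the second after the job is handed in, with the robot touching nothing.
It also fails if it takes over 69 s, if anything falls off the work surface, if the arm or the gripper's body presses on something with over 40 N, if the wrist force passes 120 N, or if a joint passes its speed limit or range.

## Working session

There is one attempt and no reset: what is moved stays moved. The work goes in short steps, Python scripts to look and compute and a tool call to move; the robot and the scene stay as the last step left them, time stands still between calls to the robot, and variables do not carry over. Pictures are saved under pics/ and viewed, at most 10 in all, crops included, and the job is handed in when it is done.

Besides the shell and the picture viewer there is one more tool, called after "Emit:" as name(argument=value, ...) on one line, values as JSON. arm_command: Moves the arm, as the interface text tells. Its arguments: {"type":"object","properties":{"series":{"type":"array"},"jaw":{"type":"number"}},"required":["series"]}

```bash
mkdir -p pics; ls
python3 - <<'E'
from workcell import ctrl
import cv2,numpy as np
o=ctrl.get_obs();print(o)
for n in("top","scene"):
    d=ctrl.get_image(n);cv2.imwrite(f"pics/{n}0.png",d["frame"]);print(n,{k:np.round(v,4) for k,v in d.items() if k!="frame"})
E
```

```text
pics
{'t': 0.0, 'qpos': array([ 1.12397447e+00,  4.23845286e-01,  1.63069293e+00, -8.77774494e-07,
        1.08859551e+00, -1.89886616e-02]), 'qvel': array([-0.00117515, -0.0005413 , -0.00050018, -0.00024732,  0.00082638,
       -0.00073957]), 'joint_torque': array([-7.55126803e-04, -5.44625151e+01, -2.73671043e+01,  6.43880200e-02,
        2.26223673e-02, -1.33853305e-04]), 'ee_pos': array([259.05349369, 568.20126546, 240.89774924]), 'orientation': array([-6.66848920e-01, -3.06963864e+00,  2.35536580e-03]), 'ft_force': array([-0.04980417,  0.4149646 , -0.17654748]), 'moment': array([-0.02360518,  0.04477712, -0.02809689]), 'grasp_force': 0.0, 'width': 87.51344335356082}
top {'fx': np.float64(499.6314), 'fy': np.float64(499.6314), 'cx': np.float64(247.2934), 'cy': np.float64(187.8093), 'rvec': array([ 2.1788, -2.1854,  0.0653]), 'tvec': array([6.6120000e-01, 5.6874590e+02, 1.4894246e+03])}
scene {'fx': np.float64(361.7467), 'fy': np.float64(361.7467), 'cx': np.float64(252.8499), 'cy': np.float64(195.1867), 'rvec': array([ 2.0487,  1.5143, -0.5412]), 'tvec': array([-158.4684, -375.5885, 1491.6106])}
```

View pics/top0.png

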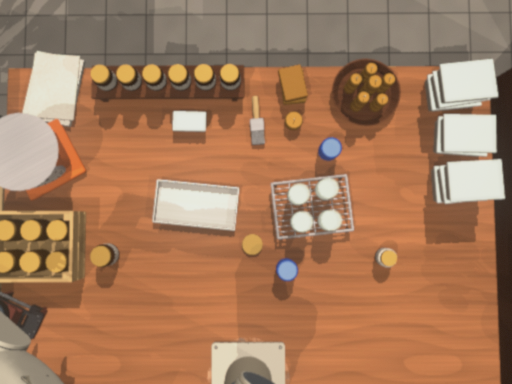

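View pics/scene0.png

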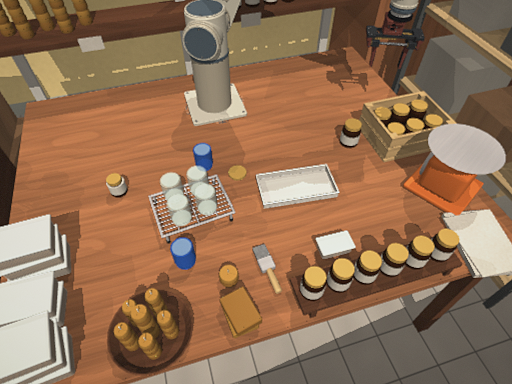

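The top view shows the tray around pixel (196,205), the rack with its four jars at (312,207), blue look-alikes at (330,148) and (287,270), and the lid at (252,244). The tray lies on the +y side, so it gets pushed towards −y. Next I'll enlarge for the corners.

```bash
cat > h.py <<'E'
from workcell import ctrl
import cv2,numpy as np
def cam(n):
    d=ctrl.get_image(n);K=np.array([[d["fx"],0,d["cx"]],[0,d["fy"],d["cy"]],[0,0,1]])
    return d["frame"],K,cv2.Rodrigues(d["rvec"])[0],np.array(d["tvec"]).reshape(3)
def w(px,z,K,R,t):
    r=(R.T@np.linalg.inv(K)@np.c_[np.array(px,float),np.ones(len(px))].T).T; c=-R.T@t
    return c+r*((z-c[2])/r[:,2])[:,None]
def crop(f,x0,y0,x1,y1,s,name):
    cv2.imwrite("pics/"+name,cv2.resize(f[y0:y1,x0:x1],None,fx=s,fy=s,interpolation=cv2.INTER_CUBIC))
E
python3 - <<'E'
from h import *
f,K,R,t=cam("top");crop(f,145,165,365,255,3.6,"c1.png")
E
```

```text
(no output)
```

View pics/c1.png

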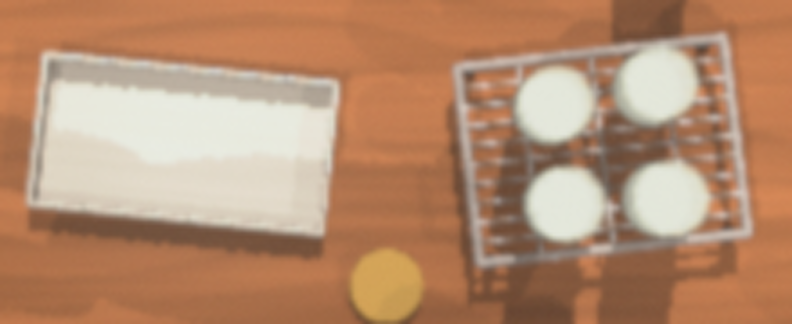

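Enlarged, the tray corners are at crop (43,52), (340,82), (324,238) and (28,207). The rack frame corners are at (455,64), (727,35), (751,235) and (480,266), and the jars stand on it.

```bash
cat >> h.py <<'E'
def rect(c,z,x0,y0,s,cal,nm):
    p=(np.array(c,float)+.5)/s-.5+[x0,y0]; W=w(p,z,*cal)[:,:2]; m=W.mean(0)
    l=((W[0]-W[1])+(W[3]-W[2]))/2; v=((W[0]-W[3])+(W[1]-W[2]))/2   # +y-ish, +x-ish
    print(nm,m.round(1),"len",np.linalg.norm(l).round(1),np.linalg.norm(v).round(1),"yaw deg",np.degrees(np.arctan2(-l[0],l[1])).round(2),np.degrees(np.arctan2(v[1],v[0])).round(2)); return W
E
python3 - <<'E'
from h import *
f,*cal=cam("top")
rect([(43,52),(340,82),(324,238),(28,207)],26,145,165,3.6,cal,"tray")
rect([(455,64),(727,35),(751,235),(480,266)],41,145,165,3.6,cal,"rack")
print(w([(330,148),(287,270)],84,*cal).round(),w([(252,244)],12,*cal).round())
o=ctrl.get_obs();print(o["ee_pos"],cv2.Rodrigues(o["orientation"])[0].round(3))
E
```

```text
tray [517.7 154.1] len 249.1 130.3 yaw deg -6.04 -5.45
rack [ 511.9 -193.6] len 225.0 166.6 yaw deg 6.13 6.28
[[ 679. -242.   84.]
 [ 329. -114.   84.]] [[400. -15.  12.]]
[259.16363879 568.39596454 241.2054759 ] [[-0.91   0.415 -0.   ]
 [ 0.415  0.91  -0.001]
 [ 0.    -0.001 -1.   ]]
```

Emit:
arm_command(series=[{"linear": [0, 0, 0], "turn": -0.1244}, {"linear": [0, 0, 0], "turn": -0.1244}, {"linear": [0, 0, 0], "turn": -0.1244}, {"linear": [0, 0, 0], "turn": -0.1244}, {"linear": [-0.028, -0.036, 0], "turn": 0}, {"linear": [-0.028, -0.036, 0], "turn": 0}, {"linear": [-0.028, -0.036, 0], "turn": 0}, {"linear": [-0.028, -0.036, 0], "turn": 0}, {"linear": [-0.028, -0.036, 0], "turn": 0}, {"linear": [-0.028, -0.036, 0], "turn": 0}], jaw=1)

```text
t: 1.2
ee_pos: [442.8, 363.4, 241.7]
orientation: [-0.11, 3.14, 0.0]
ft_force: [0.2, 0.2, 0.6]
width: 87.6
grasp_force: 0.0
```

Emit:
arm_command(series=[{"linear": [-0.028, -0.036, 0], "turn": 0}, {"linear": [-0.028, -0.036, 0], "turn": 0}, {"linear": [-0.028, -0.036, 0], "turn": 0}, {"linear": [-0.028, -0.036, 0], "turn": 0}, {"linear": [-0.028, -0.036, 0], "turn": 0}, {"linear": [-0.026, -0.034, 0], "turn": 0}, {"linear": [0, 0, 0], "turn": 0}])

```text
t: 1.9
ee_pos: [625.3, 159.2, 241.5]
orientation: [-0.103, 3.138, -0.001]
ft_force: [-0.5, 0.4, -0.5]
width: 87.8
grasp_force: 0.0
```

```bash
cat >> h.py <<'E'
def pose():
    o=ctrl.get_obs();R=cv2.Rodrigues(o["orientation"])[0]
    print("t",round(o["t"],2),o["ee_pos"].round(1),"tooly deg",np.degrees(np.arctan2(R[1,1],R[0,1])).round(2),"F",o["ft_force"].round(1),"q",o["qpos"].round(2));return o["ee_pos"],R
def go(target):
    p,R=pose();print("tool delta mm",(R.T@(np.array(target)-p)).round(1))
def lidfind(f,cal):
    hsv=cv2.cvtColor(f,cv2.COLOR_BGR2HSV);m=cv2.inRange(hsv,(18,120,120),(32,255,255))
    n,_,s,c=cv2.connectedComponentsWithStats(m)
    for i in range(1,n):
        if s[i,4]>150 and s[i,4]<600: print("yellow",s[i],w([c[i]],12,*cal)[0].round(1))
E
python3 - <<'E'
from h import *
go((622,163,100))
f,*cal=cam("top");lidfind(f,cal);crop(f,145,165,365,255,3.6,"c2.png")
f,*cal=cam("wrist");cv2.imwrite("pics/w2.png",f)
E
```

```text
t 1.9 [625.3 159.2 241.5] tooly deg 93.74 F [-0.5  0.4 -0.5] q [ 0.23  0.45  1.58 -0.    1.1  -1.4 ]
tool delta mm [  3.3   4.2 141.5]
yellow [ 91  65  18  18 260] [925.5 454.7  12. ]
yellow [116  64  19  19 269] [925.2 375.   12. ]
yellow [142  64  19  19 272] [925.2 294.7  12. ]
yellow [168  64  19  19 275] [925.4 214.5  12. ]
yellow [194  64  19  19 275] [925.4 134.4  12. ]
yellow [220  64  19  18 270] [925.5  54.3  12. ]
yellow [ 20 219  21  23 366] [443.9 657.5  12. ]
yellow [ 46 219  21  23 363] [443.5 578.   12. ]
yellow [  0 220  15  21 271] [444.1 730.3  12. ]
yellow [243 235  19  19 293] [398.8 -13.9  12. ]
yellow [ 91 246  20  20 323] [365.9 442.2  12. ]
yellow [  0 251  14  22 255] [348.7 728.7  12. ]
yellow [ 19 251  21  22 363] [348.  657.5  12. ]
yellow [ 45 251  22  22 363] [348.4 577.6  12. ]
yellow [381 251  16  15 184] [ 357.4 -423.6   12. ]
```

Emit:
arm_command(series=[{"linear": [0.003, 0.004, 0.045], "turn": -0.004}, {"linear": [0, 0, 0.045], "turn": 0}, {"linear": [0, 0, 0.045], "turn": 0}, {"linear": [0, 0, 0.045], "turn": 0}, {"linear": [0, 0, 0.025], "turn": 0}, {"linear": [0, 0, 0.01], "turn": 0}, {"linear": [0, 0, 0], "turn": 0}])

```text
t: 2.7
ee_pos: [617.7, 167.7, 25.6]
orientation: [0.118, -3.137, 0.001]
ft_force: [0.4, -0.3, 0.8]
width: 87.8
grasp_force: 0.0
```

Emit:
arm_command(series=[{"linear": [0.005, 0, 0], "turn": 0}, {"linear": [0.005, 0, 0], "turn": 0}, {"linear": [0.005, 0, 0], "turn": 0}, {"linear": [0.005, 0, 0], "turn": 0}, {"linear": [0.004, 0, 0], "turn": 0}, {"linear": [0, 0, 0], "turn": 0}])

```text
t: 3.3
ee_pos: [596.4, 165.4, 27.9]
orientation: [-0.115, 3.136, 0.001]
ft_force: [4.6, 0.5, 2.5]
width: 87.7
grasp_force: 2.0
```

Run:
```python
from h import *
go((562.4,159.2,26))
f,*cal=cam("top");crop(f,145,145,365,255,3.6,"c3.png")
```

```text
t 3.3 [596.4 165.4  27.9] tooly deg 94.21 F [4.6 0.5 2.5] q [ 0.25  0.71  1.74  0.    0.69 -1.39]
tool delta mm [34.4 -3.6  1.8]
```

View pics/c3.png

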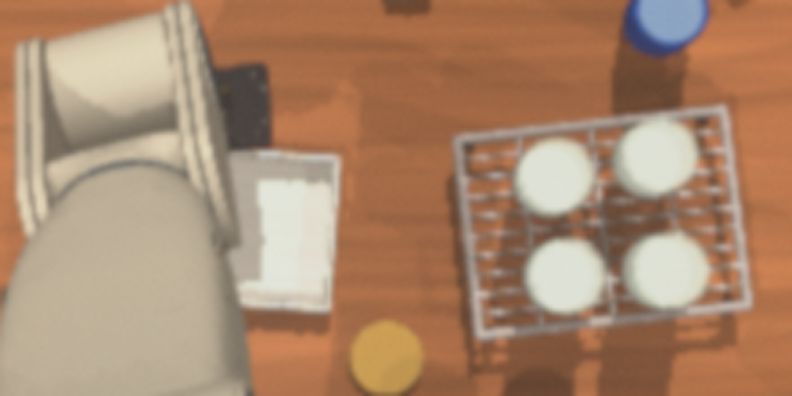

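The gripper is behind the tray's far side and touching it. The tray's near corners, at crop (338,155) and (328,312), have begun to turn. Carrying on with the side push.

Emit:
arm_command(series=[{"linear": [0.005, 0, 0], "turn": 0}, {"linear": [0.005, 0, 0], "turn": 0}, {"linear": [0.005, 0, 0], "turn": 0}, {"linear": [0.005, 0, 0], "turn": 0}, {"linear": [0.005, 0, 0], "turn": 0}, {"linear": [0.005, 0, 0], "turn": 0}, {"linear": [0.004, 0, 0], "turn": 0}, {"linear": [0, 0, 0], "turn": 0}])

```text
t: 4.15
ee_pos: [562.5, 162.9, 27.5]
orientation: [-0.115, 3.137, 0.001]
ft_force: [5.1, 0.9, 3.3]
width: 87.4
grasp_force: 2.2
```

Emit:
arm_command(series=[{"linear": [-0.01, 0, 0], "turn": 0}, {"linear": [-0.02, 0, 0], "turn": 0}, {"linear": [0, 0, -0.04], "turn": 0}, {"linear": [0, 0, -0.04], "turn": 0}, {"linear": [0, 0.045, 0], "turn": 0.14}, {"linear": [0, 0.045, 0], "turn": 0.14}, {"linear": [0, 0.045, 0], "turn": 0.14}, {"linear": [0, 0.045, 0], "turn": 0.14}, {"linear": [0, 0, 0], "turn": 0.14}, {"linear": [0, 0, 0], "turn": 0.14}])

```text
t: 5.15
ee_pos: [614.6, 341.9, 105.4]
orientation: [-1.178, -2.91, 0.004]
ft_force: [-0.7, -0.8, -0.6]
width: 87.8
grasp_force: 0.0
```

Run:
```python
from h import *
pose()
f,*cal=cam("top");crop(f,125,165,345,255,3.6,"c4.png")
```

```text
t 5.15 [614.6 341.9 105.4] tooly deg 45.92 F [-0.7 -0.8 -0.6] q [ 0.49  0.69  1.51 -0.    0.94 -0.31]
```

View pics/c4.png

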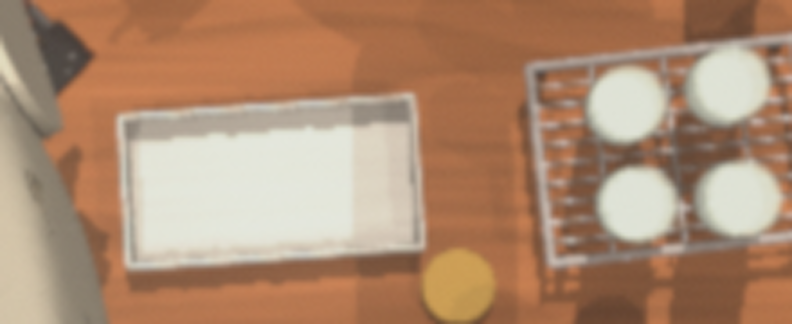

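The tray is aligned, with corners at crop (119,117), (413,95), (424,247) and (129,268), and the lid at (459,286) is clear of it.

Run:
```python
from h import *
p,R=pose()
f,*cal=cam("top");lidfind(f[200:],[cal[0]-np.array([[0,0,0],[0,0,200],[0,0,0]]),*cal[1:]])
W=rect([(119,117),(413,95),(424,247),(129,268)],26,125,165,3.6,cal,"tray")
c=W.mean(0);rk=np.array([511.9,-193.6])
for nm,a in(("rack",6.2),("line",4.0)):
    a=np.radians(a);print(nm,"lat",(c-rk)@[np.cos(a),np.sin(a)],"along",(c-rk)@[-np.sin(a),np.cos(a)])
```

```text
t 5.2 [614.4 341.1 105.3] tooly deg 45.47 F [ 0.2  0.1 -0.2] q [ 0.49  0.69  1.51 -0.    0.94 -0.3 ]
yellow [ 20  19  21  23 365] [443.8 657.4  12. ]
yellow [ 46  19  21  22 367] [443.9 577.9  12. ]
yellow [  0  20  15  21 274] [444.2 730.1  12. ]
yellow [243  35  19  20 289] [398.7 -14.   12. ]
yellow [  0  51  14  22 256] [348.8 728.6  12. ]
yellow [ 19  51  21  23 363] [347.9 657.5  12. ]
yellow [ 45  51  22  22 370] [348.2 577.4  12. ]
yellow [381  51  16  15 183] [ 357.4 -423.9   12. ]
tray [486.9 141. ] len 246.1 126.4 yaw deg 4.0 4.19
rack lat 11.243536590834276 along 335.3455247164174
line lat -1.6379308166414346 along 335.5299617694948
```

Emit:
arm_command(series=[{"linear": [0, 0, 0], "turn": 0.1452}, {"linear": [0, 0, 0], "turn": 0.1452}, {"linear": [0, 0, 0], "turn": 0.1452}, {"linear": [0, 0, 0], "turn": 0.1452}, {"linear": [0, 0, 0], "turn": 0.1452}, {"linear": [-0.01, -0.036, 0], "turn": 0}, {"linear": [-0.01, -0.036, 0], "turn": 0}, {"linear": [-0.01, -0.036, 0], "turn": 0}, {"linear": [-0.008, -0.033, 0], "turn": 0}, {"linear": [0, 0, 0], "turn": 0}])

```text
t: 6.25
ee_pos: [472.8, 289.2, 105.7]
orientation: [-2.126, -2.31, 0.011]
ft_force: [-0.7, 0.1, -0.9]
width: 87.5
grasp_force: 0.0
```

Run:
```python
from h import *
go((476,292.6,26))
```

```text
t 6.25 [472.8 289.2 105.7] tooly deg 4.76 F [-0.7  0.1 -0.9] q [ 0.53  0.52  1.86 -0.    0.77  0.44]
tool delta mm [ 3.4  4.  79.7]
```

Emit:
arm_command(series=[{"linear": [0.008, 0.004, 0.03], "turn": 0.01}, {"linear": [0, 0, 0.03], "turn": 0}, {"linear": [0, 0, 0.018], "turn": 0}, {"linear": [0, 0, 0], "turn": 0}])

```text
t: 6.65
ee_pos: [480.1, 299.1, 26.2]
orientation: [-2.14, -2.298, 0.008]
ft_force: [0.3, -0.4, -0.9]
width: 87.5
grasp_force: 0.0
```

Emit:
arm_command(series=[{"linear": [-0.01, 0, 0], "turn": 0}, {"linear": [-0.008, 0, 0], "turn": 0}, {"linear": [-0.008, 0, 0], "turn": 0}, {"linear": [-0.008, 0, 0], "turn": 0}, {"linear": [-0.008, 0, 0], "turn": 0}, {"linear": [0, 0, 0], "turn": 0}])

```text
t: 7.25
ee_pos: [484.5, 257.4, 29.3]
orientation: [2.144, 2.295, 0.001]
ft_force: [-0.4, -0.1, 0.3]
width: 87.8
grasp_force: 0.0
```

Run:
```python
from h import *
p,R=pose();rk=np.array([511.9,-193.6]);a=np.radians(4)
d=p[:2]-rk;print("lat",d@[np.cos(a),np.sin(a)],"along",d@[-np.sin(a),np.cos(a)])
```

```text
t 7.25 [484.5 257.4  29.3] tooly deg 3.89 F [-0.4 -0.1  0.3] q [ 0.47  0.64  1.9  -0.    0.6   0.4 ]
lat 4.168088332181532 along 451.76746991676936
```

Run:
```python
from h import *
f,*cal=cam("scene");crop(f,130,110,350,260,3.6,"s5.png")
f,*cal=cam("top");crop(f,125,165,345,255,3.6,"c5.png")
```

```text
(no output)
```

View pics/s5.png

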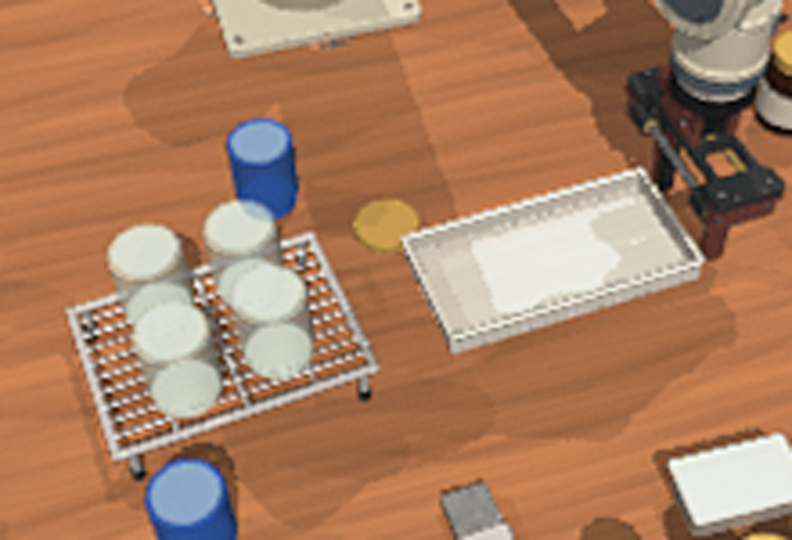

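The fingers are at the tray's tail around (690,215). The front corner at (402,238) lies close beside the lid at (387,224), and the rack is untouched. I'll measure the tray numerically.

```bash
cat >> h.py <<'E'
def trayfront(f,cal,zs=26):
    hsv=cv2.cvtColor(f,cv2.COLOR_BGR2HSV);m=cv2.inRange(hsv,(0,0,90),(180,75,255))
    m[:, :150]=0;m[:,262:]=0;m[:165]=0;m[262:]=0
    n,l,s,c=cv2.connectedComponentsWithStats(m);i=1+np.argmax(s[1:,4])
    print("blob",s[i]);b=l==i
    P=np.argwhere(b)[:,::-1];W=w(P,zs,*cal)[:,:2]
    return W
E
python3 - <<'E'
from h import *
for fn in ("pics/top0.png",):
    f0,*cal=cam("top")
    for nm,f in(("old",cv2.imread(fn)),("now",f0)):
        W=trayfront(f,cal);print(nm,cv2.minAreaRect(W.astype(np.float32)))
        W=W[W[:,1]<90] if nm=="now" else W[W[:,1]<130]
        ys=np.arange(W[:,1].min(),W[:,1].max(),6)
        for e,fn2 in(("lo",np.min),("hi",np.max)):
            q=np.array([(y,fn2(W[abs(W[:,1]-y)<3,0])) for y in ys]);q=q[4:];k=np.polyfit(q[:,0],q[:,1],1);print(e,"yaw",np.degrees(np.arctan(-k[0])).round(2),"x at y=40:",np.polyval(k,40).round(1))
        print("front y",W[:,1].min())
E
```

```text
blob [ 152  179   87   52 3674]
old ((518.3663940429688, 155.22813415527344), (251.52488708496094, 133.3272247314453), 84.224853515625)
lo yaw -6.02 x at y=40: 440.7
hi yaw -6.13 x at y=40: 570.9
front y 26.80937365924101
blob [ 150  186  101   76 4908]
now ((463.7935791015625, 141.1212921142578), (225.126220703125, 299.4448547363281), 0.6097401976585388)
lo yaw 3.6 x at y=40: 428.5
hi yaw 3.13 x at y=40: 557.9
front y -8.87499284399387
```

Emit:
arm_command(series=[{"linear": [-0.006, 0, 0], "turn": -0.003}, {"linear": [-0.006, 0, 0], "turn": -0.003}, {"linear": [-0.006, 0, 0], "turn": -0.003}, {"linear": [-0.006, 0, 0], "turn": -0.003}, {"linear": [-0.006, 0, 0], "turn": -0.002}, {"linear": [-0.006, 0, 0], "turn": 0}])

```text
t: 8.0
ee_pos: [486.9, 221.9, 28.7]
orientation: [2.128, 2.311, 0.0]
ft_force: [-0.8, 4.6, 0.0]
width: 87.7
grasp_force: 2.2
```

```bash
cat >> h.py <<'E'
def state(ymax,zs=26):
    p,R=pose();f,*cal=cam("top");W=trayfront(f,cal,zs)
    lidfind(f[233:256,235:270],[cal[0]-np.array([[0,0,235],[0,0,233],[0,0,0]]),*cal[1:]])
    W=W[W[:,1]<ymax];y0=W[:,1].min();ys=np.arange(y0,ymax,6);yc=(y0+ymax)/2
    for e,g in(("lo",np.min),("hi",np.max)):
        q=np.array([(y,g(W[abs(W[:,1]-y)<3,0])) for y in ys])[4:-1];k=np.polyfit(q[:,0],q[:,1],1);r=np.abs(q[:,1]-np.polyval(k,q[:,0])).max()
        print(e,"yaw",np.degrees(np.arctan(-k[0])).round(2),"x(-14)",np.polyval(k,-14).round(1),"x(-193.6)",np.polyval(k,-193.6).round(1),"res",r.round(1))
    print("front y",y0.round(1))
E
python3 -c "
from h import *
state(80)"
```

```text
t 8.0 [486.9 221.9  28.7] tooly deg 4.74 F [-0.8  4.6  0. ] q [ 0.41  0.63  1.93 -0.    0.58  0.32]
blob [ 150  186  112   76 5831]
yellow [  8   2  19  20 296] [399.3 -14.1  12. ]
lo yaw 4.77 x(-14) 436.0 x(-193.6) 451.0 res 1.7
hi yaw 4.37 x(-14) 565.3 x(-193.6) 579.0 res 1.4
front y -41.9
```

Emit:
arm_command(series=[{"linear": [-0.007, -0.0003, 0], "turn": 0}, {"linear": [-0.007, -0.0003, 0], "turn": 0}, {"linear": [-0.007, -0.0003, 0], "turn": 0}, {"linear": [-0.007, -0.0003, 0], "turn": 0}, {"linear": [-0.007, -0.0003, 0], "turn": 0}, {"linear": [-0.007, -0.0003, 0], "turn": 0}, {"linear": [-0.002, 0, 0], "turn": 0}])

```text
t: 8.75
ee_pos: [488.5, 177.6, 28.7]
orientation: [-2.128, -2.311, 0.0]
ft_force: [-0.1, 4.7, 0.6]
width: 87.7
grasp_force: 2.2
```

```bash
python3 -c "
from h import *
state(60)
f,*c=cam('top');crop(f,145,165,365,255,3.6,'c6.png')"
```

```text
t 8.75 [488.5 177.6  28.7] tooly deg 4.7 F [-0.1  4.7  0.6] q [ 0.33  0.62  1.96 -0.    0.56  0.24]
blob [ 150  186  112   76 6230]
yellow [  8   2  19  20 293] [398.9 -14.   12. ]
lo yaw 2.98 x(-14) 432.8 x(-193.6) 442.1 res 1.5
hi yaw 4.7 x(-14) 563.7 x(-193.6) 578.4 res 1.4
front y -42.3
```

View pics/c6.png

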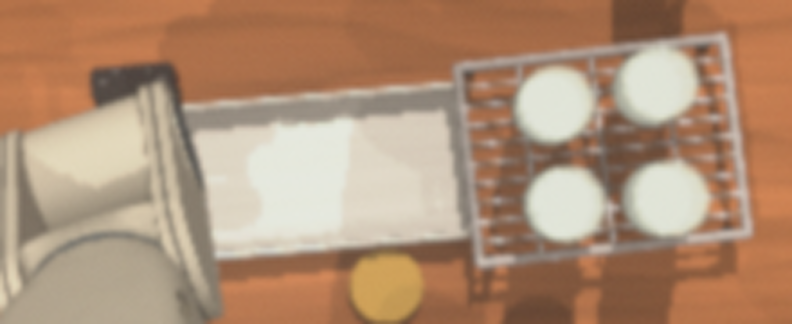

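The tray's front end is at the rack mouth, with corners at crop (455,85) and (470,238). It is centred between the frame corners at (455,64) and (480,266), and the lid is clear at about (387,252).

Run:
```python
from h import *
f,*cal=cam("top")
W=w((np.array([(455,85),(470,238),(195,105),(220,257)])+.5)/3.6-.5+[145,165],26,*cal)[:,:2]
a=np.radians(6.2);rk=np.array([511.9,-193.6])
for v in W:print(v.round(1),"rack frame",((v-rk)@[np.cos(a),np.sin(a)]).round(1),((v-rk)@[-np.sin(a),np.cos(a)]).round(1))
p,R=pose();v=p[:2];print("tcp rack frame",((v-rk)@[np.cos(a),np.sin(a)]).round(1),((v-rk)@[-np.sin(a),np.cos(a)]).round(1))
```

```text
[566.7 -72.5] rack frame 67.6 114.5
[439.4 -84.2] rack frame -60.2 116.6
[550.7 144.7] rack frame 75.1 332.2
[424.2 123.5] rack frame -52.9 324.7
t 8.9 [488.3 177.8  28.6] tooly deg 4.73 F [ 0.6 -0.1  0. ] q [ 0.33  0.62  1.96 -0.    0.56  0.24]
tcp rack frame 16.7 371.8
```

Emit:
arm_command(series=[{"linear": [-0.005, 0, 0], "turn": 0}, {"linear": [-0.008, 0, 0], "turn": 0}, {"linear": [-0.008, 0, 0], "turn": 0}, {"linear": [-0.008, 0, 0], "turn": 0}, {"linear": [-0.008, 0, 0], "turn": 0}, {"linear": [-0.008, 0, 0], "turn": 0}, {"linear": [-0.008, 0, 0], "turn": 0}, {"linear": [-0.008, 0, 0], "turn": 0}, {"linear": [-0.008, 0, 0], "turn": 0}, {"linear": [-0.008, 0, 0], "turn": 0}])

```text
t: 9.9
ee_pos: [494.9, 101.0, 28.6]
orientation: [-2.128, -2.311, 0.0]
ft_force: [-0.4, 1.5, -1.6]
width: 88.0
grasp_force: 1.3
```

Emit:
arm_command(series=[{"linear": [-0.008, 0, 0], "turn": 0}, {"linear": [-0.008, 0, 0], "turn": 0}, {"linear": [-0.008, 0, 0], "turn": 0}, {"linear": [-0.008, 0, 0], "turn": 0}, {"linear": [-0.008, 0, 0], "turn": 0}, {"linear": [-0.008, 0, 0], "turn": 0}, {"linear": [-0.008, 0, 0], "turn": 0}, {"linear": [-0.008, 0, 0], "turn": 0}, {"linear": [-0.008, 0, 0], "turn": 0}])

```text
t: 10.8
ee_pos: [500.9, 29.3, 28.7]
orientation: [-2.128, -2.311, 0.0]
ft_force: [-0.4, 1.9, -2.2]
width: 87.9
grasp_force: 1.3
```

Run:
```python
from h import *
a=np.radians(6.2);rk=np.array([511.9,-193.6])
p,R=pose();v=p[:2];print("tcp rack frame",((v-rk)@[np.cos(a),np.sin(a)]).round(1),((v-rk)@[-np.sin(a),np.cos(a)]).round(1))
f,*c=cam('top');crop(f,200,165,380,255,4.4,'c7.png')
```

```text
t 10.8 [500.9  29.3  28.7] tooly deg 4.73 F [-0.4  1.9 -2.2] q [ 0.03  0.6   2.    0.    0.54 -0.05]
tcp rack frame 13.1 222.7
```

View pics/c7.png

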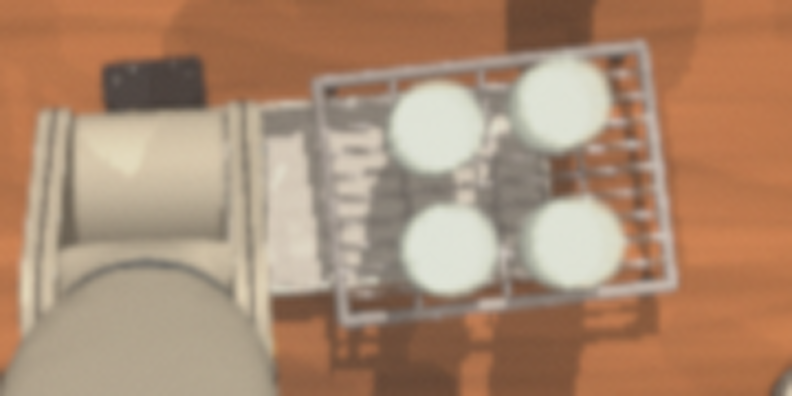

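The front two thirds of the tray is under the rack, with its leading edge near crop column 550 and the rack and jars unmoved. I'll work out its yaw and offset.

Run:
```python
from h import *
f,*cal=cam("top")
a=np.radians(6.2);rk=np.array([511.9,-193.6])
Rk=np.array([[np.cos(a),np.sin(a)],[-np.sin(a),np.cos(a)]])
W=w((np.array([(262,104),(390,95),(275,293),(335,290),(316,78),(643,43),(676,287),(343,324)])+.5)/4.4-.5+[200,165],26,*cal)[:,:2]
print(((W[:4]-rk)@Rk.T).round(1))
W=rect([(316,78),(643,43),(676,287),(343,324)],41,200,165,4.4,cal,"rack")
```

```text
[[ 71.6 149.9]
 [ 68.   62.4]
 [-57.3 155.6]
 [-59.8 114.9]]
rack [ 512.2 -193. ] len 223.7 166.2 yaw deg 6.05 6.31
```

Emit:
arm_command(series=[{"linear": [-0.007, -0.0009, 0], "turn": -0.004}, {"linear": [-0.008, -0.0009, 0], "turn": -0.004}, {"linear": [-0.008, -0.0009, 0], "turn": -0.004}, {"linear": [-0.008, -0.0009, 0], "turn": -0.004}, {"linear": [-0.008, -0.0009, 0], "turn": -0.004}, {"linear": [-0.008, -0.0009, 0], "turn": -0.004}, {"linear": [-0.008, -0.0009, 0], "turn": -0.004}, {"linear": [-0.008, -0.0009, 0], "turn": -0.004}])

```text
t: 11.7
ee_pos: [499.7, -34.1, 28.8]
orientation: [-2.09, -2.345, -0.0]
ft_force: [-0.0, 5.7, 2.9]
width: 87.5
grasp_force: 2.7
```

Run:
```python
from h import *
a=np.radians(6.2);rk=np.array([511.9,-193.6])
p,R=pose();v=p[:2];print("tcp rack frame",((v-rk)@[np.cos(a),np.sin(a)]).round(1),((v-rk)@[-np.sin(a),np.cos(a)]).round(1))
f,*c=cam('top');crop(f,235,165,365,250,6,'c8.png')
```

```text
t 11.7 [499.7 -34.1  28.8] tooly deg 6.57 F [-0.   5.7  2.9] q [-0.09  0.6   2.    0.    0.54 -0.21]
tcp rack frame 5.1 159.9
```

View pics/c8.png

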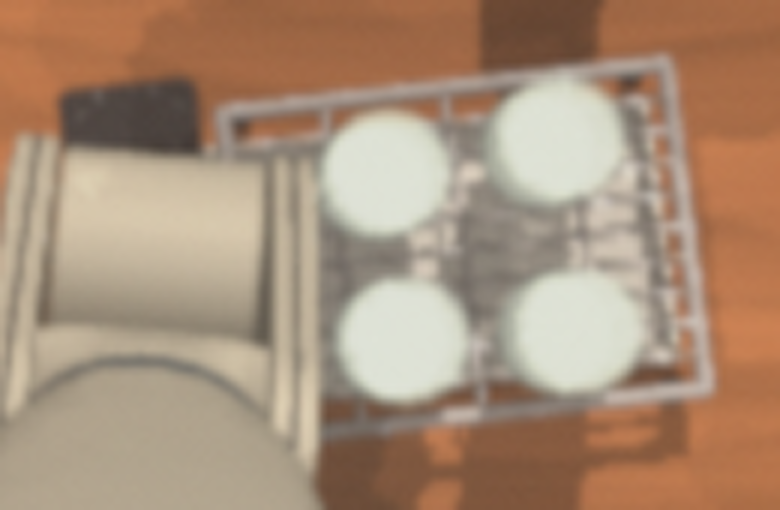

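The tray's leading corners show under the rack at about (645,97) and (673,360) in the crop, nearly parallel to the frame's end wire, which runs (670,60) to (710,390). Checking these in the rack frame.

Run:
```python
from h import *
f,*cal=cam("top")
a=np.radians(6.2);rk=np.array([512,-193.3])
Rk=np.array([[np.cos(a),np.sin(a)],[-np.sin(a),np.cos(a)]])
g=lambda P,z:((w((np.array(P)+.5)/6-.5+[235,165],z,*cal)[:,:2]-rk)@Rk.T).round(1)
print("tray front",g([(645,97),(673,360)],26)); print("rack",g([(222,108),(670,60),(710,390)],41))
```

```text
tray front [[  66.1 -100.5]
 [ -65.8  -98.1]]
rack [[  83.1  111.3]
 [  82.1 -112.2]
 [ -82.  -111.5]]
```

Emit:
arm_command(series=[{"linear": [-0.006, 0, 0], "turn": 0}, {"linear": [-0.006, 0, 0], "turn": 0}, {"linear": [-0.006, 0, 0], "turn": 0}, {"linear": [-0.005, 0, 0], "turn": 0}, {"linear": [-0.0025, 0, 0], "turn": 0}, {"linear": [0, 0, 0], "turn": 0}])

```text
t: 12.4
ee_pos: [502.7, -59.2, 28.6]
orientation: [2.091, 2.345, -0.0]
ft_force: [-0.7, 0.7, 0.2]
width: 87.9
grasp_force: 0.3
```

Emit:
arm_command(series=[{"linear": [0.01, 0, 0], "turn": 0}, {"linear": [0.03, 0, 0], "turn": 0}, {"linear": [0.03, 0, -0.01], "turn": 0}, {"linear": [0.04, 0, -0.02], "turn": 0}, {"linear": [0.045, 0, -0.02], "turn": 0}, {"linear": [0.045, 0, -0.02], "turn": 0}, {"linear": [0, 0, 0], "turn": 0}])

```text
t: 13.1
ee_pos: [481.0, 144.9, 101.1]
orientation: [2.082, 2.349, 0.008]
ft_force: [0.6, -0.2, 0.4]
width: 87.5
grasp_force: 0.0
```

Run:
```python
from h import *
pose()
f,*c=cam('top');crop(f,240,165,370,260,6,'c9.png')
```

```text
t 13.1 [481.  144.9 101.1] tooly deg 6.89 F [ 0.6 -0.2  0.4] q [0.27 0.47 1.99 0.   0.68 0.15]
```

View pics/c9.png

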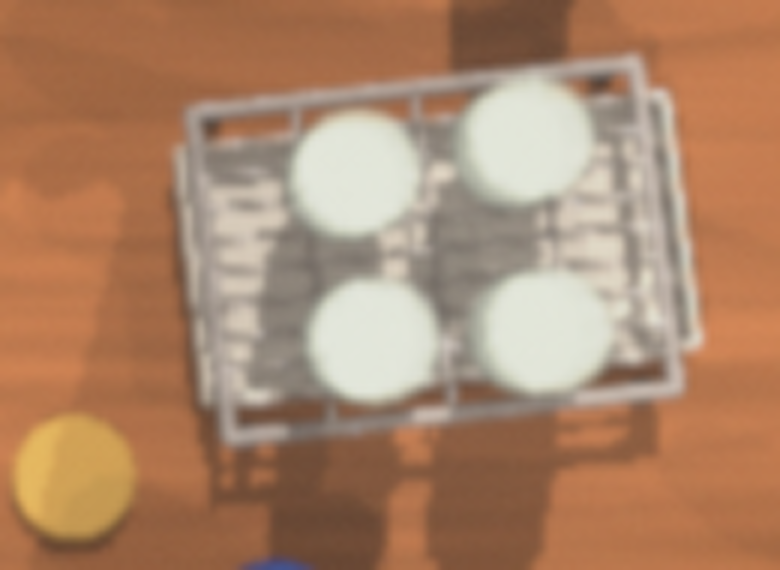

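The tray shows at both ends, with corners at crop (175,150), (205,402), (665,92) and (700,345). The rack corners are at (190,108), (638,60), (680,388) and (230,438).

Run:
```python
from h import *
f,*cal=cam("top")
T=rect([(175,150),(665,92),(700,345),(205,402)],26,240,165,6,cal,"tray")
K=rect([(190,108),(638,60),(680,388),(230,438)],41,240,165,6,cal,"rack")
a=np.radians(6.2);Rk=np.array([[np.cos(a),np.sin(a)],[-np.sin(a),np.cos(a)]])
print(((T-K.mean(0))@Rk.T).round(1),((T.mean(0)-K.mean(0))@Rk.T).round(1))
lidfind(f[233:256,235:270],[cal[0]-np.array([[0,0,235],[0,0,233],[0,0,0]]),*cal[1:]])
```

```text
tray [ 513.8 -195.7] len 247.6 127.0 yaw deg 6.48 6.66
rack [ 512.8 -193. ] len 223.3 163.7 yaw deg 6.05 6.44
[[  63.4  121.3]
 [  65.  -125.8]
 [ -62.4 -127.3]
 [ -63.2  120.7]] [ 0.7 -2.8]
yellow [  8   2  19  20 292] [399. -14.  12.]
```

Run:
```python
from h import *
f,K,R,t=cam("top");hsv=cv2.cvtColor(f,cv2.COLOR_BGR2HSV).astype(np.float32)
a=np.radians(6.25);ex=np.array([np.cos(a),np.sin(a)]);ey=np.array([-np.sin(a),np.cos(a)]);rk=np.array([512.4,-193.1])
def prof(z,lats,d):
    out=[]
    for l in lats:
        P=rk+l*ex+d[:,None]*ey;X=np.c_[P,np.full(len(d),z)]
        px=cv2.projectPoints(X,cv2.Rodrigues(R)[0],t,K,None)[0].reshape(-1,2).astype(np.float32)
        out.append(cv2.remap(hsv,px[:,0],px[:,1],cv2.INTER_LINEAR)[:,0,1])
    return np.array(out)
# tray outer edges: saturation drops from wood to rim, half level
for s in(1,-1):
    d=np.arange(150,112,-.5)
    q=prof(26,np.arange(-50,51,10),s*d);e=[]
    for r in q:
        h=(r[:16].mean()+r[40:].min())/2;e.append(d[np.argmax(r<h)])
    print("tray end",s,np.array(e))
    d=np.arange(128,100,-.5)  # rack frame beyond tray, lat +-75 (wire only)
    q=prof(41,[-78,-76,-74,-72,72,74,76,78],s*d);print("rack wire",s,d[q.argmin(1)])
```

```text
tray end 1 [123.5 124.  124.  123.5 124.  124.  124.  124.  123.5 124.  123. ]
rack wire 1 [110.5 110.5 113.  112.5 111.  111.  110.5 104.5]
tray end -1 [128.5 129.5 128.5 129.  129.  128.5 129.5 128.5 129.  128.5 129. ]
rack wire -1 [109.  109.5 110.  110.  110.5 110.5 108.  108. ]
```

The tray sits about 3 mm too far through, standing out roughly 13 mm at one end and 7 mm at the other. I'll nudge it back gently from the far end.

Emit:
arm_command(series=[{"linear": [0, 0, -0.04], "turn": 0}, {"linear": [0, 0, -0.04], "turn": 0}, {"linear": [0, 0, -0.04], "turn": 0}, {"linear": [-0.04, -0.0006, 0], "turn": 0}, {"linear": [-0.04, -0.0006, 0], "turn": 0}, {"linear": [-0.04, -0.0006, 0], "turn": 0}, {"linear": [-0.04, -0.0006, 0], "turn": 0}, {"linear": [-0.04, -0.0006, 0], "turn": 0}, {"linear": [-0.04, -0.0006, 0], "turn": 0}, {"linear": [-0.04, -0.0006, 0], "turn": 0}])

```text
t: 14.25
ee_pos: [506.4, -142.1, 217.5]
orientation: [-2.093, -2.341, 0.002]
ft_force: [0.3, 0.2, 0.2]
width: 88.3
grasp_force: 0.0
```

Emit:
arm_command(series=[{"linear": [-0.04, -0.0006, 0], "turn": 0}, {"linear": [-0.04, -0.0006, 0], "turn": 0}, {"linear": [-0.04, -0.0006, 0], "turn": 0}, {"linear": [-0.04, -0.0006, 0], "turn": 0}, {"linear": [-0.04, -0.0006, 0], "turn": 0}, {"linear": [-0.02, -0.0006, 0], "turn": 0}, {"linear": [0, 0, 0], "turn": 0}, {"linear": [0, 0, 0], "turn": 0}])

```text
t: 15.05
ee_pos: [528.0, -357.6, 217.5]
orientation: [-2.091, -2.341, -0.0]
ft_force: [0.7, 0.5, -1.2]
width: 87.7
grasp_force: 0.0
```

```bash
cat >> h.py <<'E'
RK=np.array([512.4,-193.1]);_a=np.radians(6.25);RR=np.array([[np.cos(_a),np.sin(_a)],[-np.sin(_a),np.cos(_a)]])
def rf():
    p,R=pose();print("tcp rack frame",(RR@(p[:2]-RK)).round(1))
E
python3 -c "
from h import *
go((529.8,-352,27));rf()"
```

```text
t 15.05 [ 528.  -357.6  217.5] tooly deg 6.46 F [ 0.7  0.5 -1.2] q [-0.61  0.47  1.62  0.    1.06 -0.73]
tool delta mm [  5.1   2.7 190.6]
t 15.05 [ 528.  -357.6  217.5] tooly deg 6.46 F [ 0.7  0.5 -1.2] q [-0.61  0.47  1.62  0.    1.06 -0.73]
tcp rack frame [  -2.4 -165.3]
```

Emit:
arm_command(series=[{"linear": [0, 0.003, 0.04], "turn": 0}, {"linear": [0, 0, 0.04], "turn": 0}, {"linear": [0, 0, 0.04], "turn": 0}, {"linear": [0, 0, 0.04], "turn": 0}, {"linear": [0, 0, 0.02], "turn": 0}, {"linear": [0, 0, 0.009], "turn": 0}, {"linear": [0.01, 0, 0], "turn": 0}, {"linear": [0.01, 0, 0], "turn": 0}, {"linear": [0, 0, 0], "turn": 0}, {"linear": [0, 0, 0], "turn": 0}])

```text
t: 16.05
ee_pos: [530.8, -337.3, 31.2]
orientation: [2.088, 2.344, 0.0]
ft_force: [-0.3, 0.9, 0.2]
width: 88.0
grasp_force: 0.0
```

```bash
python3 -c "
from h import *
rf()"
```

```text
t 16.05 [ 530.8 -337.3   31.2] tooly deg 6.62 F [-0.3  0.9  0.2] q [-0.59  0.71  1.71 -0.    0.71 -0.7 ]
tcp rack frame [   2.6 -145.4]
```

Emit:
arm_command(series=[{"linear": [0.002, 0, 0], "turn": 0}, {"linear": [0.002, 0, 0], "turn": 0}, {"linear": [0.002, 0, 0], "turn": 0}, {"linear": [0.002, 0, 0], "turn": 0}, {"linear": [0.001, 0, 0], "turn": 0}, {"linear": [0, 0, 0], "turn": 0}, {"linear": [0, 0, 0], "turn": 0}])

```text
t: 16.75
ee_pos: [529.2, -329.0, 29.8]
orientation: [2.09, 2.344, -0.0]
ft_force: [0.2, -2.2, -0.3]
width: 87.7
grasp_force: 1.8
```

```bash
cat >> h.py <<'E'
def ends():
    f,K,R,t=cam("top");hsv=cv2.cvtColor(f,cv2.COLOR_BGR2HSV).astype(np.float32)
    for s in(1,-1):
        d=np.arange(150,112,-.5);e=[]
        for l in range(-50,51,20):
            P=RK+l*RR[0]+(s*d)[:,None]*RR[1]
            px=cv2.projectPoints(np.c_[P,np.full(len(d),26.)],cv2.Rodrigues(R)[0],t,K,None)[0].reshape(-1,2).astype(np.float32)
            r=cv2.remap(hsv,px[:,0],px[:,1],cv2.INTER_LINEAR)[:,0,1]
            e.append(d[np.argmax(r<(r[:16].mean()+r[40:].min())/2)])
        print("tray end",s,e)
E
python3 -c "
from h import *
rf();ends()"
```

```text
t 16.75 [ 529.2 -329.    29.8] tooly deg 6.57 F [ 0.2 -2.2 -0.3] q [-0.58  0.71  1.73 -0.    0.71 -0.69]
tcp rack frame [   1.9 -136.9]
tray end 1 [np.float64(125.0), np.float64(125.0), np.float64(125.0), np.float64(125.5), np.float64(126.0), np.float64(124.0)]
tray end -1 [np.float64(129.5), np.float64(143.5), np.float64(136.0), np.float64(117.0), np.float64(138.0), np.float64(150.0)]
```

Emit:
arm_command(series=[{"linear": [0.001, 0, 0], "turn": 0}, {"linear": [0.001, 0, 0], "turn": 0}, {"linear": [0, 0, 0], "turn": 0}, {"linear": [-0.015, 0, 0], "turn": 0}, {"linear": [-0.025, 0, 0], "turn": 0}, {"linear": [-0.03, 0, -0.02], "turn": 0}, {"linear": [-0.03, 0, -0.04], "turn": 0}, {"linear": [-0.03, 0, -0.04], "turn": 0}, {"linear": [0, 0, -0.04], "turn": 0}, {"linear": [0, 0, 0], "turn": 0}])

```text
t: 17.8
ee_pos: [545.7, -459.2, 176.0]
orientation: [2.086, 2.337, 0.001]
ft_force: [0.3, -0.7, -0.0]
width: 87.9
grasp_force: 0.0
```

```bash
python3 -c "
from h import *
pose();ends()
f,*cal=cam('top');g=cv2.imread('pics/top0.png');d=cv2.absdiff(f,g).max(2)
m=(d>40).astype(np.uint8);n,_,s,c=cv2.connectedComponentsWithStats(m)
print([list(map(int,x)) for x in s[1:] if x[4]>12])
lidfind(f[233:256,235:270],[cal[0]-np.array([[0,0,235],[0,0,233],[0,0,0]]),*cal[1:]])"
```

```text
t 17.8 [ 545.7 -459.2  176. ] tooly deg 6.48 F [ 0.3 -0.7 -0. ] q [-0.72  0.62  1.47  0.    1.05 -0.83]
tray end 1 [np.float64(127.0), np.float64(127.5), np.float64(127.5), np.float64(128.0), np.float64(128.0), np.float64(127.0)]
tray end -1 [np.float64(125.0), np.float64(124.5), np.float64(124.5), np.float64(124.5), np.float64(124.5), np.float64(124.5)]
[[187, 155, 312, 229, 27296], [447, 154, 16, 19, 120], [454, 163, 6, 8, 13], [152, 179, 88, 58, 4228], [348, 180, 8, 44, 91], [311, 183, 39, 36, 564], [267, 189, 9, 44, 175], [275, 189, 18, 43, 547], [292, 202, 20, 11, 135], [314, 212, 6, 9, 28], [342, 220, 8, 4, 27], [2, 294, 10, 5, 16], [0, 301, 74, 83, 3451], [244, 372, 29, 12, 193]]
yellow [  8   2  19  20 296] [399.4 -14.5  12. ]
```

```bash
python3 -c "
from workcell import ctrl
print(ctrl.close_job())"
```

```text
the job is handed in; nothing more can be done
None
```

The drip tray was pushed flat along the counter and in under the rack; it lies square beneath the jars, centred to about 1 mm by the top camera, with no shift seen in the rack, jars or jar lid, and the job was handed in at about 18 s.

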